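# Draw the spring tester out to its mark and hold it

## Robot

A 7-joint arm with a two-finger parallel gripper is mounted at the origin on a cart in front of the work surface, level with it; the furniture and walls round the work are solid. World frame = base frame: x ahead of the robot, y to its left, z up, the work surface at z = 0. Lengths are in m, angles in rad, forces in N, time in s.
With the tool pointing down it reaches from about 0.4 to 0.85 m from the base axis. Payload 10.4 kg.
Tool frame: the origin (TCP) lies midway between the tips of the shut fingers; the grasp point (between the pads) lies 19 mm behind it; z points along the fingers, y is the line along which they close (so a half turn about z gives the same grasp; the last joint's range is limited). The gripper opens to 85 mm and grips with 20 to 120 N. Pads are 22 mm wide; open, the fingers measure 114 mm over their backs; the gripper's body (76 mm by 85 mm) begins 54 mm behind the grasp point. The pads swing forward as they close: fully open they stand 13 mm farther back than shut.
Start: joints at [1.321, 0.332, -0.065, 1.46, 0.022, 1.35, -0.088], TCP at [0.141, -0.609, 0.231] pointing down, gripper open.
Joint ranges: [-2.6, 2.6], [-0.5, 2.12], [-1.47, 1.34], [0.16, 2.42], [-1.27, 4.41], [0.06, 2.06], [-2.6, 2.6]. Speed limits (rad/s): [2.22, 2.22, 2.79, 2.79, 3.14, 3.14, 3.14].

## Interface

Orientations are given as a unit quaternion [x, y, z, w].
In Python, from workcell import get_obs, camera, camera_params, hand_in gives the robot as it stands.
- The arm moves only by the tool carry_out, never from a script. Its argument "commands" is a list that holds one entry, the list of rows, each a list of 6 numbers: the shift along the tool's x, y, z in units of 40 mm (1.0 is 40 mm), then the turn, a rotation vector about the tool's x, y, z in units of 6 degrees (1.0 is 6 degrees). In form: [[[x, y, z, ax, ay, az], ...]]. A call has 1 to 20 rows; each row shifts and turns the commanded pose from where the row before left it, along the tool's axes as they then stand; what a row does not reach is not made up. A row lasts 1/12 s, in which the tool goes at most 41.7 mm and 7.16 degrees, less where a joint would pass 70% of its speed; a pose out of reach is approached as far as the arm can. A call is refused whole if a number of a shift passes 1 or a number of a turn 1, either way. A call with a gripper value outside its range is refused whole. "hand" is the closure, from -1 (fully open) to 1 (shut), set as the call begins (left out, the last holds). The fingers move at their own pace and stop on an object; "force" is the grip in N (left out, the last holds). Time passes only in rows, so rows that do not move let the fingers close. It gives the time, the measured TCP pose, the force, the opening and the grip force at its end, in the units of the state.
- get_obs(): the state, without advancing time (a new reading comes with each control period).
- camera(name): name is "scene" or "top" or "wrist"; returns the picture (420x560x3 uint8, red, green, blue); there is no depth.
- camera_params(name): a dict with "mtx" (3x3 intrinsics, pixels), "R" (3x3) and "t" (3): a world point X has camera coordinates R X + t. Camera axes: x right, y down, z forward; pixel columns grow to the right and rows downward; lengths in m; the calibration is good to about 2 mm. A picture is of the moment at which its call begins: read the wrist's pose just before it. camera_params takes no time and is no camera call; for the wrist camera it gives the pose at the moment of the call.
- hand_in(): hands the job in; it is judged then, once.
The state is a dict: "clock": time; "joint_pos": joint angles; "joint_velocities": joint speeds; "tau": joint torques, N m; "position": TCP position; "ee_rot": TCP orientation; "ft_force": force on the tool from outside, world axes, zero at the start; "torque": the same for the moment, N m; "grip_width": opening from 0.0 (shut) to 1.0 (fully open); "grasp_force": force on a finger pad.
Only numpy, scipy, OpenCV 4.12 (cv2) and the standard library are available. Lean on these libraries where they do the work, as an engineer would, in place of code of your own. Each camera call takes 0.05 s, during which the arm holds its last target. There are 200 camera calls.

## Task

Swing the guard door of the spring tester wide open by its handle, at least square to the front, and leave it open. Then pull the spring-loaded slide out by its upright grip until its pointer lines up with the index mark on the scale, without stretching it clearly past the mark, and finish while still holding it there, since it springs back if released. Leave the loose parts lying beside the tester where they are.

Things in the scene. Friction and masses are not known exactly. Their poses are not given: they have to be found in the camera images.
- tester: spring tester fixed to the bench: dark base plate 190 (x) x 180 (y) x 14 mm. Origin at bench level under the upright grip at home; x to the back, y left, z up; the slide pulls toward -x. Grey spring housing behind x = 35 mm, 75 mm high, dial gauge on top. Side guards at y = -83 and 83 mm, x -30 to 50 mm, 100 mm high; posts 135 mm high at their front ends, guard door between them
- door_angle (a joint): guard door, rad: 0 closed, opens toward the tester's front (-x) to at most 2.0; 1.57 is square. Hinged at the left (+y) post. Grey panel 8 mm thick, 7 to 159 mm from the hinge axis, 58 to 135 mm above the bench. Starts shut or ajar; light friction (1 N at the handle), stays where left. Closed, it blocks the hand pulling the slide
- door_hinge (a point): point on the vertical hinge axis of the door, 116 mm above the bench; at x = -30, y = +83 mm of the tester. Its axes turn with the door: y points from the door's free edge to the hinge, -x out of the door's outer face
- door_handle (a point): grip point on the door handle, 116 mm above the bench: upright round steel bar 12 mm thick, 78 to 142 mm above the bench, 46 mm in front of the panel's mid plane (36 mm clear gap), 128 mm from the hinge axis along the panel, on two 8 mm stays (85 and 132 mm high) that run straight back to the panel. Can be pinched from above, turns between the fingers
- door: the guard door with its handle; origin on the hinge axis at bench level, axes as door_hinge
- slide_travel (a joint): how far the slide is pulled out toward the tester's -x, m: 0 home, stop at 0.10. A spring draws it home: 4.4 N at home plus 110 N per m, 9 to 13 N at the mark
- carriage: the slide: aluminium carriage 46 x 40 mm, 31 to 51 mm above the bench, that carries the upright rubber-covered grip, 20 (x) x 16 (y) mm, up to 125 mm above the bench (below 56 mm a foot 28 x 24 mm). Origin on the grip's axis at bench level; axes as the tester's
- grip_point (a point): point on the axis of the upright grip 110 mm above the bench, 15 mm below its top: a good place to pinch it from above; moves with the slide
- pointer (a point): tip of the slide's steel pointer, on the right (-y) of the slide, 30 mm above the bench; same x as the grip's axis in the tester's frame
- index (a joint): where the index stands along the scale, m: the slide lines up with the mark when slide_travel has this same value; 0.045 to 0.075. Clamped, not to be moved
- mark (a point): the index mark: the middle of a small steel block with a clamp screw on the outer (right) side of the scale, 10 mm long (x), with a thin dark line 2 mm wide at its middle reaching over the scale bar. This point is 30 mm above the bench, on the pointer's path, and its axes are the tester's axes
- gear: loose steel gear 65 mm in diameter, 24 mm high, left of the tester; leave alone. Origin at the centre of its underside
- block: loose ground steel block 50 x 50 x 28 mm, right of the tester; leave alone. Origin at the centre of its underside
- bearing: loose ball bearing 62 mm in diameter, 16 mm high, right of the tester; leave alone. Origin at the centre of its underside

How it is judged:
On the way, in this order (a step that is already met when the one before it is completed fails the run):
1. the door is being swung open by its handle (more than 0.6 rad, fingers on the handle) (value of joint door_angle above 0.6 rad and contact force between the fingers and door above 0.2 N and distance between the grasp point and door_handle below 0.05 m), for 0.05 s.
2. the door stands wide open, square to the front (more than 1.4 rad) (value of joint door_angle above 1.4 rad), for 0.3 s.
3. the slide is being pulled out by its grip (value of joint slide_travel above 0.02 m and contact force between the fingers and carriage above 2 N and distance between the grasp point and grip_point below 0.06 m), for 0.1 s.
At the end, for the whole second after the job is handed in: the fingers still hold the slide's grip, pointer and mark line up within 4 mm and the slide stands still; the door is open at least 1.4 rad; gear, block and bearing lie within 30 mm of where they were (x of pointer in the frame of mark between -0.004 and 0.004 m and velocity of joint slide_travel between -0.01 and 0.01 m/s and contact force between the fingers and carriage above 2 N and value of joint door_angle above 1.4 rad and distance of each of gear, block, bearing from where it was at the start of the episode below 0.03 m and distance between the grasp point and grip_point below 0.06 m); the arm keeps its last pose, push and grip.
It fails at once if the slide is pulled out while the guard door is not open (value of joint slide_travel above 0.015 m and value of joint door_angle below 1.2 rad).
It fails at once if the slide is stretched more than 12 mm past the mark (x of pointer in the frame of mark below -0.012 m).
It fails at once if a loose part beside the tester is pushed away (distance of any of gear, block, bearing from where it was at the start of the episode above 0.03 m).
It fails at once if the index mark is shifted along the scale (distance of mark from where it was at the start of the episode above 0.008 m).
It also fails if it takes over 48 s, if anything falls off the work surface, if the arm or the gripper's body presses on something with over 40 N, if the wrist force passes 120 N, or if a joint passes its speed limit or range.

## Working session

There is one attempt and no reset: what is moved stays moved. The work goes in short steps, Python scripts to look and compute and a tool call to move; the robot and the scene stay as the last step left them, time stands still between calls to the robot, and variables do not carry over. Pictures are saved under pics/ and viewed, at most 10 in all, crops included, and the job is handed in when it is done.

Besides the shell and the picture viewer there is one more tool, called after "Emit:" by a JSON object that holds its "api" and its "payload". carry_out: Moves the arm, as the interface text tells. Its arguments: {"type":"object","properties":{"commands":{"type":"array"},"hand":{"type":"number"},"force":{"type":"number"}},"required":["commands"]}

```bash
mkdir -p pics; ls
python3 - <<'E'
from workcell import *
import cv2,numpy as np
print(get_obs())
a=camera("scene");b=camera("top")
for n,i in(("scene",a),("top",b)):
    cv2.imwrite(f"pics/{n}0.png",cv2.resize(i[:,:,::-1],(800,600),interpolation=cv2.INTER_CUBIC))
    cv2.imwrite(f"raw_{n}.png",i[:,:,::-1])
    p=camera_params(n);print(n,p)
E
```

```text
pics
{'clock': 0.0, 'joint_pos': array([ 1.32141574,  0.3328565 , -0.06469457,  1.46096804,  0.02162715,
        1.34994087, -0.08849892]), 'joint_velocities': array([ 0.0002741 ,  0.0007844 ,  0.00094694,  0.00159903,  0.00025732,
        0.00032003, -0.00064135]), 'tau': array([ 1.07297408e-03, -6.25438142e+01,  4.95887746e-02, -3.91607809e+01,
        1.63278077e-02,  9.64481063e-03, -1.44700857e-05]), 'position': array([ 0.14041673, -0.60861113,  0.23051279]), 'ee_rot': array([ 9.93576607e-01,  1.13159097e-01, -1.32990044e-04, -7.26145849e-04]), 'ft_force': array([ 0.30431608, -0.58173916,  0.216116  ]), 'torque': array([ 0.02865511, -0.02460614, -0.03379139]), 'grasp_force': 0.0, 'grip_width': 0.9997300032880299}
scene {'mtx': array([[467.25124247,   0.        , 277.2548763 ],
       [  0.        , 467.25124247, 205.56543863],
       [  0.        ,   0.        ,   1.        ]]), 'R': array([[ 0.85078863, -0.5251567 , -0.01921296],
       [-0.40508576, -0.63209857, -0.66057318],
       [ 0.33475995,  0.56979105, -0.75051578]]), 't': array([-0.48528784,  0.342389  ,  0.99487297])}
top {'mtx': array([[402.58152886,   0.        , 277.58201041],
       [  0.        , 402.58152886, 207.04639161],
       [  0.        ,   0.        ,   1.        ]]), 'R': array([[-6.87756146e-04, -9.99904139e-01, -1.38289322e-02],
       [-9.92949468e-01,  2.32207471e-03, -1.18515659e-01],
       [ 1.18536410e-01,  1.36499210e-02, -9.92855880e-01]]), 't': array([0.05978966, 0.60346963, 1.03036843])}
```

View pics/scene0.png

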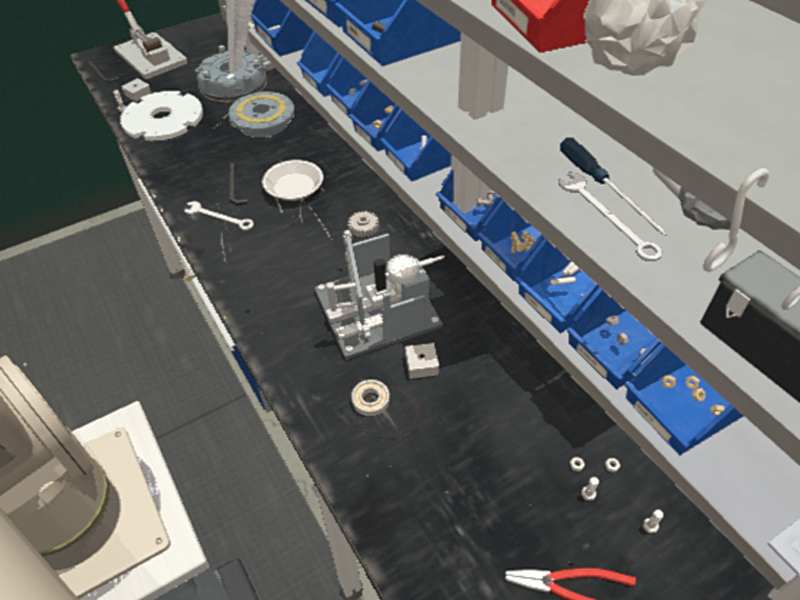

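View pics/top0.png

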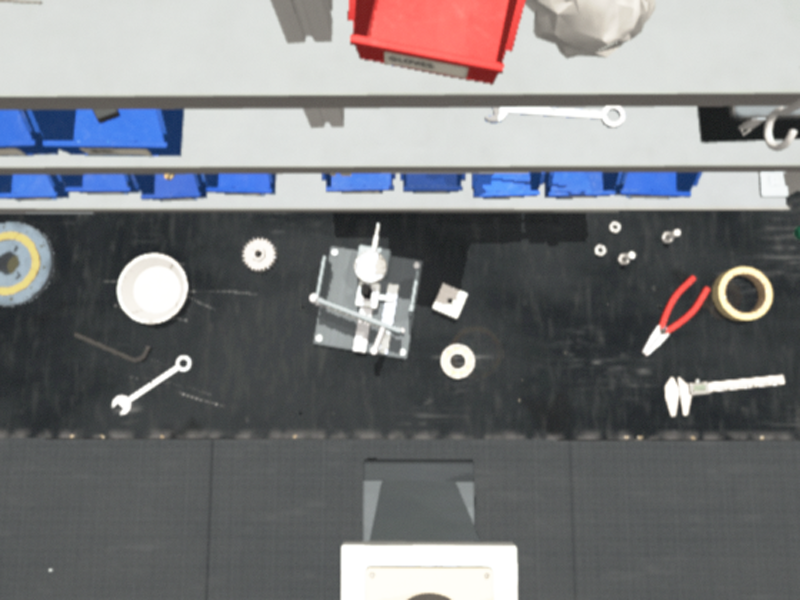

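The tester stands ahead of the robot, with the door ajar and its free edge toward the front right. The base plate screws in the top view (800 px scale) are at (335,252), (417,265), (404,352) and (319,338). I'll zoom in on both views.

Run:
```python
import cv2,numpy as np
a=cv2.imread("raw_top.png")[150:260,215:300];b=cv2.imread("raw_scene.png")[155:265,215:315]
k=4.3
k=5.4
im=np.zeros((600,800,3),np.uint8)
A=cv2.resize(a,None,fx=4,fy=4,interpolation=cv2.INTER_CUBIC);B=cv2.resize(b,None,fx=4.5,fy=4.5,interpolation=cv2.INTER_CUBIC)
im[:A.shape[0],:A.shape[1]]=A;im[:B.shape[0],345:345+B.shape[1]]=B
cv2.imwrite("pics/crop0.png",im[:500])
```

```text
(no output)
```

View pics/crop0.png

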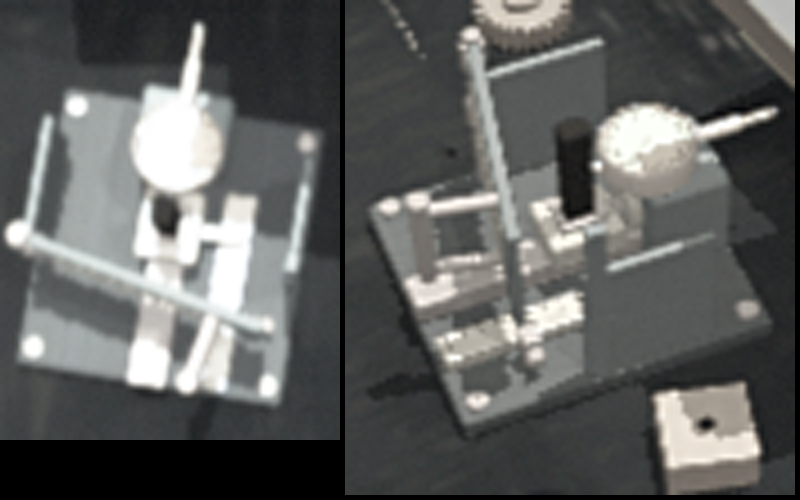

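Top crop (4× from raw 215,150): base screws at (76,105), (307,143), (33,347), (268,385). The hinge post top is at (18,235), the door's free end at (268,325), the handle top at (186,382) and the grip top near (166,213). In the scene crop (4.5× from raw 215,155) the hinge post is at (470,40), the handle top at (418,203) and the grip top at (575,127).

```bash
cat > h.py <<'E'
from workcell import *
import cv2,numpy as np
def ray(p,px,z):
    d=p["R"].T@np.linalg.solve(p["mtx"],[px[0],px[1],1]); o=-p["R"].T@p["t"]
    return o+d*(z-o[2])/d[2]
def proj(p,X):
    v=p["mtx"]@(p["R"]@np.asarray(X)+p["t"]);return v[:2]/v[2]
E
python3 - <<'E'
from h import *
np.set_printoptions(precision=4,suppress=True)
T=camera_params("top");S=camera_params("scene")
t=lambda x,y,z:ray(T,(215+x/4-.4,150+y/4-.4),z)
s=lambda x,y,z:ray(S,(215+(x-345)/4.5-.4,155+y/4.5-.4),z)
sc=[t(*q,.016) for q in((76,105),(307,143),(33,347),(268,385))]
print(sc)
for a,b in((0,1),(2,3)):
    d=sc[a]-sc[b];print("y-axis yaw",np.arctan2(-d[0],d[1]),np.linalg.norm(d))
for a,b in((0,2),(1,3)):
    d=sc[a]-sc[b];print("x-axis yaw",np.arctan2(d[1],d[0]),np.linalg.norm(d))
print("post",t(18,235,.137),s(470,40,.137))
print("grip",t(166,213,.125),s(575,127,.125))
print("free",t(268,325,.135)); print("handle",t(186,382,.142),s(418,203,.142))
ss=[s(390,206,.016),s(748,309,.016),s(477,400,.016)];print(ss)
E
```

```text
[array([0.692 , 0.1792, 0.016 ]), array([0.6653, 0.0217, 0.016 ]), array([0.5272, 0.206 , 0.016 ]), array([0.5016, 0.0485, 0.016 ])]
y-axis yaw -0.16842772326078764 0.15971952015733493
y-axis yaw -0.1606584361121213 0.15957720239713855
x-axis yaw -0.1614767732759066 0.16702880409716422
x-axis yaw -0.1623122539883729 0.1657880805626755
post [0.5887 0.198  0.137 ] [0.5874 0.1928 0.137 ]
grip [0.6034 0.1099 0.125 ] [0.608  0.1113 0.125 ]
free [0.5346 0.048  0.135 ]
handle [0.5006 0.0964 0.142 ] [0.5018 0.0937 0.142 ]
[array([0.5297, 0.2079, 0.016 ]), array([0.668 , 0.0238, 0.016 ]), array([0.5032, 0.0509, 0.016 ])]
```

Yaw is about −0.163 and the tester origin about (0.604, 0.109). The door is ajar by about 0.19 rad and the handle is near (0.501, 0.093). I'll move above it.

Emit:
{"api": "carry_out", "payload": {"commands": [[[0.63,-0.75,0,0,0,0],[0.63,-0.75,0,0,0,0],[0.63,-0.75,0,0,0,0],[0.63,-0.75,0,0,0,0],[0.63,-0.75,0,0,0,0],[0.63,-0.75,0,0,0,0],[0.63,-0.75,0,0,0,0],[0.63,-0.75,0,0,0,0],[0.63,-0.75,0,0,0,0],[0.63,-0.75,0,0,0,0],[0.63,-0.75,0,0,0,0],[0.63,-0.75,0,0,0,0],[0.63,-0.75,0,0,0,0],[0.63,-0.75,0,0,0,0],[0.63,-0.75,0,0,0,0],[0.63,-0.75,0,0,0,0],[0.63,-0.75,0,0,0,0],[0.63,-0.75,0,0,0,0],[0.63,-0.75,0,0,0,0],[0.63,-0.75,0,0,0,0]]], "hand": -1}}

```text
clock: 1.77
position: [0.4972, 0.0905, 0.2314]
ee_rot: [0.994, 0.113, 0.0, 0.0]
ft_force: [0.3, -0.5, 0.8]
grip_width: 0.999
grasp_force: 0.0
```

Emit:
{"api": "carry_out", "payload": {"commands": [[[0,0,0,0,0,-1],[0,0,0,0,0,-1],[0,0,0,0,0,-1],[0,0,0,0,0,-1],[0,0,0,0,0,-1],[0,0,0,0,0,-1],[0,0,0,0,0,-1],[0,0,0,0,0,-1],[0,0,0,0,0,-1],[0,0,0,0,0,-1],[0,0,0,0,0,-1],[0,0,0,0,0,-1]]]}}

```text
clock: 2.77
position: [0.4965, 0.0888, 0.231]
ee_rot: [0.736, 0.677, -0.0, -0.0]
ft_force: [0.0, -0.2, -0.6]
grip_width: 0.999
grasp_force: 0.0
```

Emit:
{"api": "carry_out", "payload": {"commands": [[[0,0,0,0,0,-1],[0,0,0,0,0,-1],[0,0,0,0,0,-1],[0,0,0,0,0,-1],[0,0,0,0,0,-1],[0,0,0,0,0,-1],[0,0,0,0,0,-1],[0,0,0,0,0,-1],[0,0,0,0,0,-1],[0,0,0,0,0,-1],[0,0,0,0,0,-1],[0,0,0,0,0,-1],[0,0,0,0,0,-0.5],[0,0,0,0,0,0]]]}}

```text
clock: 3.93
position: [0.4965, 0.0888, 0.231]
ee_rot: [0.172, 0.985, -0.0, -0.0]
ft_force: [-1.0, 0.3, 0.6]
grip_width: 1.002
grasp_force: 0.0
```

```bash
cat >> h.py <<'E'
def state():
    o=get_obs();q=o["ee_rot"];return o,o["position"],2*np.arctan2(q[1],q[0])
def to_tool(d,psi):
    c,s=np.cos(psi),np.sin(psi)
    return np.array([c*d[0]+s*d[1],s*d[0]-c*d[1],-d[2]])/.04
E
python3 - <<'E'
from h import *
o,p,psi=state();print(o["clock"],p,psi,o["joint_pos"])
W=camera_params("wrist");w=camera("wrist")
cv2.imwrite("pics/wrist1.png",w[:,:,::-1]);np.savez("w1.npz",**W)
print("handle pred",proj(W,[.5013,.093,.142]),"post",proj(W,[.588,.196,.137]),W["R"],W["t"])
E
```

```text
3.9333 [0.4965307  0.08882592 0.23098424] 2.7948888701564223 [ 0.84672545  0.25873018 -1.25504646  1.72678016  0.25216058  1.34062609
  0.76704899]
handle pred [282.43030723 218.92962605] post [430.52989474 269.6186001 ] [[ 3.39893177e-01  9.40463983e-01  3.52127725e-04]
 [ 9.07296995e-01 -3.28004805e-01  2.63106463e-01]
 [ 2.47557652e-01 -8.91086073e-02 -9.64766741e-01]] [-0.25256724 -0.45527612  0.26397608]
```

View pics/wrist1.png

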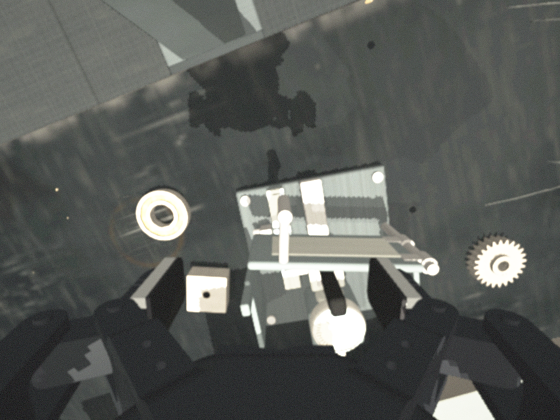

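The wrist view shows the handle top ball at (285,216) and the post at (431,268), within 3 px of the prediction. The panel lies parallel to the finger closing line, so I'll centre on the handle and go down.

Run:
```python
from h import *
o,p,psi=state();W=camera_params("wrist")
H=ray(W,(285,216),.142);P=ray(W,(430.5,268),.137);print(H,P)
print(to_tool(np.r_[H[:2]-p[:2],.099-p[2]],psi))
h=H-P; print("angle",np.arctan2(h[1],h[0])+np.pi/2+.163-np.arctan2(-.046,.128)*-1,np.linalg.norm(h[:2]))
```

```text
[0.49977782 0.0957435  0.142     ] [0.58696982 0.19602226 0.137     ]
[-0.01596293  0.19023322  3.30088844]
angle -0.8977065393509902 0.1328844424464957
```

Emit:
{"api": "carry_out", "payload": {"commands": [[[0,0.19,0,0,0,0],[0,0,0.6,0,0,0],[0,0,0.6,0,0,0],[0,0,0.6,0,0,0],[0,0,0.5,0,0,0],[0,0,0.5,0,0,0],[0,0,0.5,0,0,0],[0,0,0,0,0,0]]]}}

```text
clock: 4.65
position: [0.4972, 0.0953, 0.096]
ee_rot: [0.175, 0.985, -0.001, -0.002]
ft_force: [-0.0, 0.1, 0.1]
grip_width: 0.996
grasp_force: 0.0
```

Emit:
{"api": "carry_out", "payload": {"commands": [[[0,0,0,0,0,0],[0,0,0,0,0,0],[0,0,0,0,0,0],[0,0,0,0,0,0],[0,0,0,0,0,0],[0,0,0,0,0,0],[0,0,0,0,0,0],[0,0,0,0,0,0],[0,0,0,0,0,0]]], "hand": 1, "force": 40}}

```text
clock: 5.4
position: [0.4993, 0.0953, 0.0998]
ee_rot: [0.174, 0.985, -0.001, 0.0]
ft_force: [-3.9, -4.3, 7.8]
grip_width: 0.127
grasp_force: 38.9
```

Run:
```python
from h import *
np.set_printoptions(precision=3,suppress=True)
o,p,psi=state();print(o["joint_pos"],psi,o["grip_width"])
# plan arc: hinge, handle radius .136; step dtheta
P=np.array([.5875,.196]);h=p[:2]-P;print(np.linalg.norm(h),np.arctan2(h[1],h[0])+2.0785)
c=p[:2];ps=psi
for i in range(17):
    a=-np.deg2rad(5.5);R=np.array([[np.cos(a),-np.sin(a)],[np.sin(a),np.cos(a)]])
    n=P+R@(c-P);print(to_tool(np.r_[n-c,0],ps)[:2],n);c=n;ps+=a
```

```text
[ 0.691  0.426 -1.136  1.875  0.431  1.118  0.614] 2.7916241891305416 0.12675418354513973
0.1338223446508022 -0.21149628604135806
[0.293 0.13 ] [0.49  0.104]
[0.293 0.13 ] [0.482 0.114]
[0.293 0.13 ] [0.474 0.125]
[0.293 0.13 ] [0.468 0.136]
[0.293 0.13 ] [0.463 0.147]
[0.293 0.13 ] [0.459 0.16 ]
[0.293 0.13 ] [0.456 0.172]
[0.293 0.13 ] [0.454 0.185]
[0.293 0.13 ] [0.454 0.198]
[0.293 0.13 ] [0.454 0.21 ]
[0.293 0.13 ] [0.456 0.223]
[0.293 0.13 ] [0.46  0.236]
[0.293 0.13 ] [0.464 0.248]
[0.293 0.13 ] [0.47  0.259]
[0.293 0.13 ] [0.476 0.27 ]
[0.293 0.13 ] [0.484 0.281]
[0.293 0.13 ] [0.492 0.29 ]
```

Emit:
{"api": "carry_out", "payload": {"commands": [[[0.3,0.13,0,0,0,0.92],[0.3,0.13,0,0,0,0.92],[0.3,0.13,0,0,0,0.92],[0.3,0.13,0,0,0,0.92],[0.3,0.13,0,0,0,0.92],[0.3,0.13,0,0,0,0.92],[0.3,0.13,0,0,0,0.92],[0.3,0.13,0,0,0,0.92]]]}}

```text
clock: 6.07
position: [0.4532, 0.1872, 0.0999]
ee_rot: [0.533, 0.846, 0.0, 0.001]
ft_force: [6.9, -1.0, -3.2]
grip_width: 0.125
grasp_force: 39.4
```

Run:
```python
from h import *
np.set_printoptions(precision=3,suppress=True)
o,p,psi=state();print(o["joint_pos"],psi,o["grip_width"],o["ft_force"],p)
P=np.array([.5875,.196]);h=p[:2]-P;print(np.linalg.norm(h),-2.0785-np.arctan2(h[1],h[0]))
```

```text
[ 0.439  0.321 -1.037  1.923  0.317  1.071 -0.284] 2.0162222808967307 0.12456333637210397 [ 6.877 -0.992 -3.249] [0.453 0.187 0.1  ]
0.1346119531486548 0.9974209425496978
```

Emit:
{"api": "carry_out", "payload": {"commands": [[[0.3,0.13,0,0,0,0.92],[0.3,0.13,0,0,0,0.92],[0.3,0.13,0,0,0,0.92],[0.3,0.13,0,0,0,0.92],[0.3,0.13,0,0,0,0.92],[0.3,0.13,0,0,0,0.92],[0.3,0.13,0,0,0,0.92],[0,0,0,0,0,0],[0,0,0,0,0,0],[0,0,0,0,0,0],[0,0,0,0,0,0]]]}}

```text
clock: 6.98
position: [0.4756, 0.2736, 0.0999]
ee_rot: [0.782, 0.624, 0.001, 0.001]
ft_force: [5.3, -2.3, 3.2]
grip_width: 0.128
grasp_force: 40.6
```

Run:
```python
from h import *
np.set_printoptions(precision=3,suppress=True)
o,p,psi=state();print(o["joint_pos"],psi,o["grip_width"],o["ft_force"],p)
P=np.array([.5875,.196]);h=p[:2]-P;print(np.linalg.norm(h),2*np.pi-2.0785-np.arctan2(h[1],h[0]))
```

```text
[ 0.125  0.416 -0.875  1.783  0.355  1.108 -1.094] 1.3467385476035898 0.12789432013544022 [ 5.252 -2.277  3.163] [0.476 0.274 0.1  ]
0.13620212233709553 1.6696823988665623
```

Emit:
{"api": "carry_out", "payload": {"commands": [[[0,0,0,0,0,0],[0,0,0,0,0,0],[0,0,0,0,0,0],[0,0,0,0,0,0],[0,0,0,0,0,0],[0,0,0,0,0,0],[0,0,-0.5,0,0,0],[0,0,-0.5,0,0,0],[0,0,-0.5,0,0,0],[0,0,-0.5,0,0,0],[0,0,-0.5,0,0,0],[0,0,-0.5,0,0,0],[0,0,-0.5,0,0,0],[0,0,0,0,0,0]]], "hand": -1}}

```text
clock: 8.15
position: [0.4756, 0.2752, 0.2431]
ee_rot: [0.781, 0.624, 0.002, 0.001]
ft_force: [-0.2, 1.2, 0.4]
grip_width: 1.003
grasp_force: 0.0
```

Emit:
{"api": "carry_out", "payload": {"commands": [[[0,0,0,0,0,-1],[0,0,0,0,0,-1],[0,0,0,0,0,-1],[0,0,0,0,0,-1],[0,0,0,0,0,-1],[0,0,0,0,0,-1],[0,0,0,0,0,-1],[0,0,0,0,0,-1],[0,0,0,0,0,-1],[0,0,0,0,0,-1],[0,0,0,0,0,-1],[0,0,0,0,0,-1],[0,0,0,0,0,-1],[0,0,0,0,0,-1],[0,0,0,0,0,-1],[0,0,0,0,0,-0.6],[0,0,0,0,0,0]]]}}

```text
clock: 9.57
position: [0.4744, 0.2739, 0.2388]
ee_rot: [0.079, 0.997, -0.0, -0.0]
ft_force: [0.7, -0.9, -0.0]
grip_width: 1.003
grasp_force: 0.0
```

Run:
```python
from h import *
np.set_printoptions(precision=3,suppress=True)
o,p,psi=state();print(o["clock"],o["joint_pos"],psi,p)
w=camera("wrist");W=camera_params("wrist")
t=camera("top");s=camera("scene")
print(to_tool(np.r_[np.array([.605,.110])-p[:2],0],psi))
im=np.zeros((600,800,3),np.uint8)
im[:300,:400]=cv2.resize(w,(400,300));A=cv2.resize(t[150:260,205:300],None,fx=4,fy=4,interpolation=3)
im[:A.shape[0],400:400+A.shape[1]]=A
cv2.imwrite("pics/two.png",im[:450,:,::-1])
```

```text
9.5667 [ 0.38   0.394 -1.223  1.611  0.374  1.403  0.53 ] 2.9840049942429374 [0.474 0.274 0.239]
[-3.867 -3.534 -0.   ]
```

View pics/two.png

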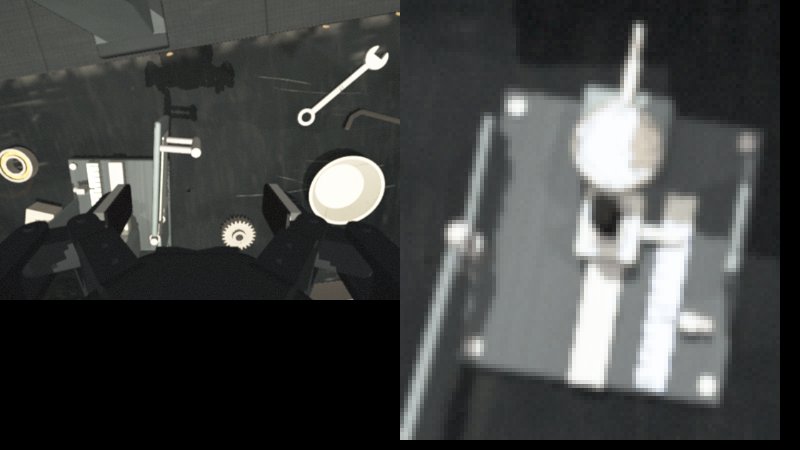

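Left is the wrist view: the door stands square out at (157,180) with the handle on its left side. Right is the top crop (raw 205,150, ×4): grip top at (605,213), pointer arm at (660,235), index block at (697,325).

Run:
```python
from h import *
np.set_printoptions(precision=4,suppress=True)
T=camera_params("top");S=camera_params("scene")
a=np.array([215+178/4-.4,150+148/4-.4]);b=np.array([215+300/4.5-.4,155+130/4.5-.4])
P=lambda C:C["mtx"]@np.c_[C["R"],C["t"]]
X=cv2.triangulatePoints(P(T),P(S),a,b);print("dial",(X[:3]/X[3]).ravel())
ex=np.array([np.cos(.163),-np.sin(.163)])
t=lambda x,y,z:ray(T,(205+(x-400)/4-.4,150+y/4-.4),z)
g=np.array([.6045,.1095])
for n,q in(("block",t(697,325,.030)),("ptr",t(670,237,.03)),("grip",t(605,213,.125))):
    d=q[:2]-g;print(n,q,d@ex,d@[np.sin(.163),np.cos(.163)])
q=t(420,430,.135);print(q)
```

```text
dial [0.6476 0.1034 0.1071]
block [0.5409 0.0557 0.03  ] -0.05405889414589213 -0.06346148144088001
ptr [0.5995 0.0736 0.03  ] 0.0009021706996320463 -0.03625824284352037
grip [0.6034 0.1105 0.125 ] -0.0012769051513453111 0.0008241444722595587
[0.4725 0.2189 0.135 ]
```

Emit:
{"api": "carry_out", "payload": {"commands": [[[-0.48,-0.44,0,0,0,0],[-0.48,-0.44,0,0,0,0],[-0.48,-0.44,0,0,0,0],[-0.48,-0.44,0,0,0,0],[-0.48,-0.44,0,0,0,0],[-0.48,-0.44,0,0,0,0],[-0.48,-0.44,0,0,0,0],[-0.48,-0.44,0,0,0,0],[0,0,0,0,0,0],[0,0,0,0,0,0]]]}}

```text
clock: 10.55
position: [0.6043, 0.109, 0.2387]
ee_rot: [0.083, 0.997, 0.0, -0.0]
ft_force: [0.4, -0.1, -0.3]
grip_width: 0.998
grasp_force: 0.0
```

Run:
```python
from h import *
np.set_printoptions(precision=4,suppress=True)
o,p,psi=state();print(o["clock"],o["joint_pos"],psi,p)
W=camera_params("wrist");w=camera("wrist");np.savez("w3.npz",**W);cv2.imwrite("raw_w3.png",w[:,:,::-1])
print("grip",proj(W,[.6045,.1095,.125]),"mark",proj(W,[.5409,.0557,.03]))
cv2.imwrite("pics/w3.png",cv2.resize(w[140:350,140:420,::-1],(800,600),interpolation=3))
```

```text
10.55 [ 0.5399  0.5318 -1.1164  1.4382  0.4756  1.4644  0.8354] 2.9763999135244372 [0.6043 0.109  0.2387]
grip [275.9377 207.4561] mark [219.3234 139.7167]
```

View pics/w3.png

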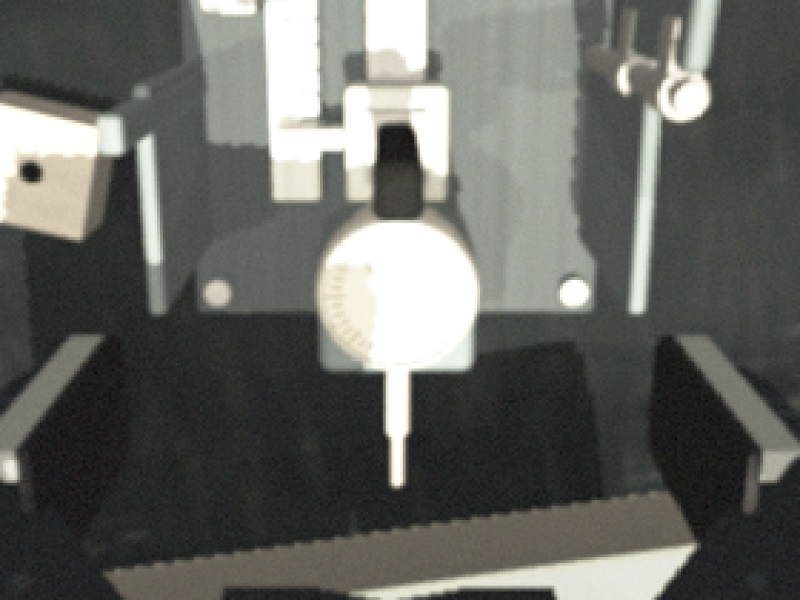

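The grip's top is at about (398,192) in the crop, 3 px from the prediction. The dial is close behind it, so I'll bias 3 mm to the front, then go down and pinch.

Emit:
{"api": "carry_out", "payload": {"commands": [[[0.08,0.04,0,0,0,0],[0,0,0.6,0,0,0],[0,0,0.6,0,0,0],[0,0,0.6,0,0,0],[0,0,0.6,0,0,0],[0,0,0.6,0,0,0],[0,0,0.4,0,0,0],[0,0,0.3,0,0,0],[0,0,0,0,0,0],[0,0,0,0,0,0]]]}}

```text
clock: 11.43
position: [0.6004, 0.1133, 0.0917]
ee_rot: [0.08, 0.997, 0.0, -0.0]
ft_force: [-0.1, -1.7, -0.0]
grip_width: 0.997
grasp_force: 0.0
```

Emit:
{"api": "carry_out", "payload": {"commands": [[[0,0,0,0,0,0],[0,0,0,0,0,0],[0,0,0,0,0,0],[0,0,0,0,0,0],[0,0,0,0,0,0],[0,0,0,0,0,0],[0,0,0,0,0,0],[0,0,0,0,0,0],[0,0,0,0,0,0],[0,0,0,0,0,0]]], "hand": 1, "force": 80}}

```text
clock: 12.27
position: [0.6008, 0.1119, 0.0918]
ee_rot: [0.081, 0.997, -0.0, 0.0]
ft_force: [-3.1, -3.5, 5.4]
grip_width: 0.176
grasp_force: 78.2
```

Run:
```python
from h import *
np.set_printoptions(precision=4,suppress=True)
o,p,psi=state();print(o["joint_pos"],psi,p,o["ft_force"],o["grip_width"])
W=np.load("w3.npz")
# refine mark from w3: index block near raw (140+228/2.857, 140+5/2.857)
w=cv2.imread("raw_w3.png")
cv2.imwrite("pics/w3b.png",cv2.resize(w[100:200,190:300],None,fx=7,fy=6,interpolation=3))
```

```text
[ 0.5014  0.6491 -1.036   1.6161  0.5878  1.2204  0.7543] 2.980255640333476 [0.6008 0.1119 0.0918] [-3.0595 -3.481   5.404 ] 0.17610222116889263
```

View pics/w3b.png

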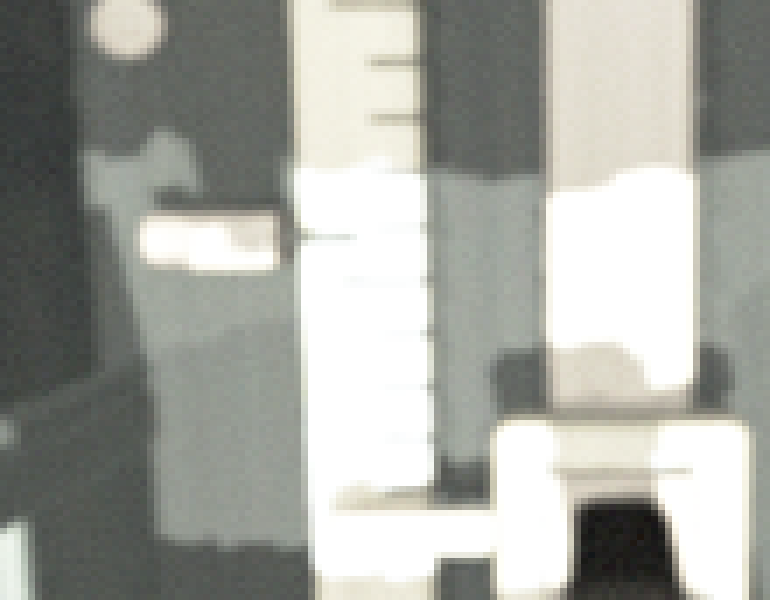

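The index line is at crop (328,237), raw about (237,139.5). The pointer arm is centred near crop y 534, raw about (240,189).

Run:
```python
from h import *
W=np.load("w3.npz");ex=np.array([np.cos(.163),-np.sin(.163)]);g=np.array([.6045,.1095])
for z in(.026,.03):
    m=ray(W,(236.9,139.5),z)[:2];q=ray(W,(240,189),z)[:2];print(z,m,(m-g)@ex,(q-g)@ex,(m-q)@ex)
o,p,psi=state();print(to_tool(np.r_[-ex,0],psi))
```

```text
0.026 [0.54397898 0.07471461] -0.05407386421251986 0.003107092763656385 -0.05718095697617625
0.03 [0.54391505 0.07522599] -0.05421993224401611 0.0023190933723973104 -0.05653902561641342
[24.99996543  0.04157465 -0.        ]
```

Emit:
{"api": "carry_out", "payload": {"commands": [[[0.12,0,0,0,0,0],[0.12,0,0,0,0,0],[0.12,0,0,0,0,0],[0.12,0,0,0,0,0],[0.12,0,0,0,0,0],[0.12,0,0,0,0,0],[0.12,0,0,0,0,0],[0.12,0,0,0,0,0],[0.12,0,0,0,0,0],[0,0,0,0,0,0],[0,0,0,0,0,0],[0,0,0,0,0,0]]]}}

```text
clock: 13.27
position: [0.5598, 0.1187, 0.0918]
ee_rot: [0.081, 0.997, 0.0, 0.002]
ft_force: [8.6, -0.6, -1.5]
grip_width: 0.174
grasp_force: 78.3
```

Run:
```python
from h import *
np.set_printoptions(precision=4,suppress=True)
ex=np.array([np.cos(.163),-np.sin(.163)])
o,p,psi=state();print(o["clock"],psi,p,o["ft_force"],o["grip_width"],"moved",(p[:2]-[.6008,.1119])@ex)
W=camera_params("wrist");w=camera("wrist");t=camera("top");s=camera("scene")
np.savez("w4.npz",**W);cv2.imwrite("raw_w4.png",w[:,:,::-1]);cv2.imwrite("raw_t4.png",t[:,:,::-1]);cv2.imwrite("raw_s4.png",s[:,:,::-1])
u,v=proj(W,[.5439,.0750,.03]);print("mark",u,v)
u,v=int(u),int(v);v0=max(v-40,0)
im=np.zeros((600,800,3),np.uint8)
A=cv2.resize(w[v0:v0+100,u-30:u+60],None,fx=5,fy=5,interpolation=3);im[:A.shape[0],:A.shape[1]]=A
us,vs=proj(camera_params("scene"),[.5439,.0750,.03]).astype(int);print(us,vs)
B=cv2.resize(s[vs-40:vs+40,us-30:us+35],None,fx=5,fy=5,interpolation=3);im[:400,460:460+325]=B
cv2.imwrite("pics/c4.png",im[:500,:,::-1]);print(u-30,v0,us-30,vs-40)
```

```text
13.2667 2.979702603689294 [0.5598 0.1187 0.0918] [ 8.6223 -0.5507 -1.5441] 0.1736795695395745 moved -0.04158176208299349
mark 209.68167548377795 213.79240252541896
252 226
179 173 222 186
```

View pics/c4.png

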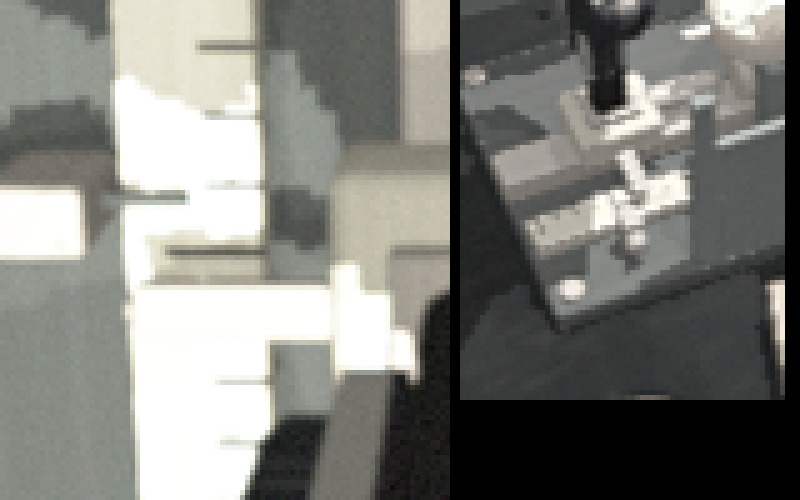

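The mark line is at crop (150,197), raw (209,212.4). The pointer arm spans crop y 283–340, centre 312, raw about (209,235.4). The slide is still short of the mark.

Run:
```python
from h import *
W=np.load("w4.npz");ex=np.array([np.cos(.163),-np.sin(.163)]);g=np.array([.6045,.1095])
r=lambda x,y,z:(ray(W,(179+x/5-.4,173+y/5-.4),z)[:2]-g)@ex
for z in(.026,.030,.034): print(z,[round(r(*q,z)*1e3,1) for q in((150,197),(200,283),(200,312),(200,340),(220,47),(240,250),(240,441))])
print((ray(W,(209,212.4),.3)-0)[:0], -W["R"].T@W["t"])
```

```text
0.026 [np.float64(-54.4), np.float64(-41.5), np.float64(-37.0), np.float64(-32.7), np.float64(-75.9), np.float64(-46.5), np.float64(-16.7)]
0.03 [np.float64(-55.5), np.float64(-42.9), np.float64(-38.5), np.float64(-34.2), np.float64(-76.6), np.float64(-47.8), np.float64(-18.5)]
0.034 [np.float64(-56.6), np.float64(-44.2), np.float64(-40.0), np.float64(-35.8), np.float64(-77.4), np.float64(-49.0), np.float64(-20.4)]
[] [0.49311157 0.12983841 0.23504861]
```

Emit:
{"api": "carry_out", "payload": {"commands": [[[0.1,0,0,0,0,0],[0.1,0,0,0,0,0],[0.08,0,0,0,0,0],[0,0,0,0,0,0],[0,0,0,0,0,0],[0,0,0,0,0,0]]]}}

```text
clock: 13.92
position: [0.5489, 0.1205, 0.0918]
ee_rot: [0.081, 0.997, 0.0, 0.002]
ft_force: [10.5, -2.2, -3.5]
grip_width: 0.176
grasp_force: 78.7
```

Run:
```python
from h import *
np.set_printoptions(precision=4,suppress=True)
ex=np.array([np.cos(.163),-np.sin(.163)])
o,p,psi=state();print(o["clock"],psi,p,o["ft_force"],o["grip_width"],"moved",(p[:2]-[.6008,.1119])@ex)
W=camera_params("wrist");w=camera("wrist");s=camera("scene");t=camera("top")
np.savez("w5.npz",**W)
u,v=proj(W,[.5439,.0750,.03]).astype(int);u0,v0=u-30,v-40
im=np.zeros((600,800,3),np.uint8)
A=cv2.resize(w[v0:v0+80,u0:u0+60],None,fx=7,fy=7,interpolation=3);im[:560,:420]=A
us,vs=proj(camera_params("scene"),[.5439,.0750,.03]).astype(int)
im[:280,430:750]=cv2.resize(s[vs-20:vs+15,us-20:us+20],None,fx=8,fy=8,interpolation=3)
ut,vt=proj(camera_params("top"),[.5439,.0750,.03]).astype(int)
im[290:570,430:750]=cv2.resize(t[vt-20:vt+15,ut-20:ut+20],None,fx=8,fy=8,interpolation=3)
cv2.imwrite("pics/c5.png",im[:,:,::-1]);print(u0,v0,us,vs,ut,vt)
```

```text
13.9167 2.9796134702609023 [0.5489 0.1205 0.0918] [10.4896 -2.1721 -3.51  ] 0.1764908368180646 moved -0.052563566637336426
180 188 252 226 271 229
```

View pics/c5.png

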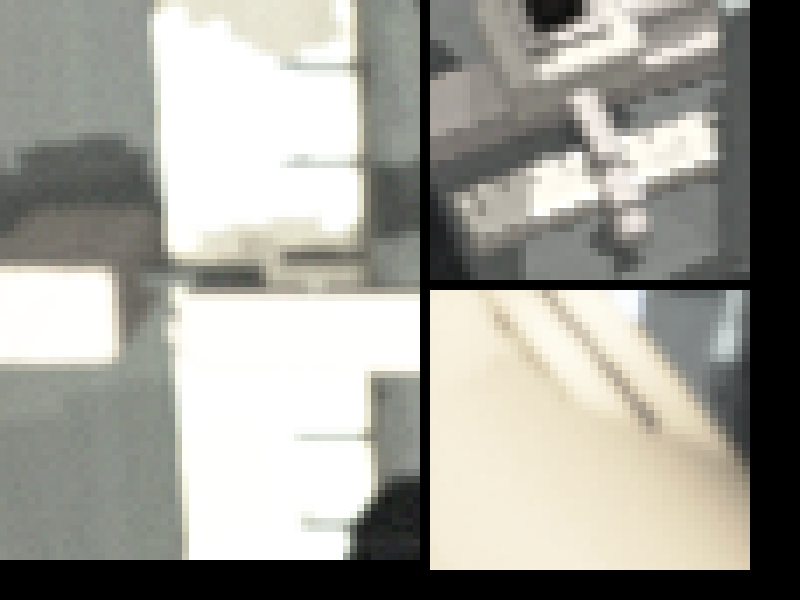

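The mark line is at crop y 275 and the pointer bar spans 295–370, so the slide is a few mm short. Working the heights out with rays.

Run:
```python
from h import *
W=np.load("w5.npz");ex=np.array([np.cos(.163),-np.sin(.163)]);ey=np.array([np.sin(.163),np.cos(.163)]);g=np.array([.6045,.1095])
r=lambda x,y,z:(ray(W,(180+x/7-.4,188+y/7-.4),z)[:2]-g)@ex*1e3
for z in(.022,.0245,.03):print("line",z,r(200,275,z))
for z in(.027,.03,.0335):print("ptr",z,r(250,295,z),r(250,332,z),r(250,370,z))
print("tick",[(z,r(320,161,z),r(330,436,z)) for z in(.02,.025)])
S=camera_params("scene")
def sx(x,y,z):
    q=ray(S,(232+(x-430)/8-.4,206+y/8-.4),z)[:2]-g;return q@ex*1e3,q@ey*1e3
print("scene ptr",sx(588,105,.034),sx(605,140,.034),"blk",sx(632,180,.034),sx(630,220,.03))
```

```text
line 0.022 -52.85404509462192
line 0.0245 -53.69180420137413
line 0.03 -55.534874236229186
ptr 0.027 -52.37044933568407 -48.3394372288608 -44.158073654314904
ptr 0.03 -53.40689764649705 -49.43401825905897 -45.312955678130564
ptr 0.0335 -54.61608734244574 -50.71102946095666 -46.66031803924876
tick [(0.02, np.float64(-64.71269901479054), np.float64(-33.856679315114135)), (0.025, np.float64(-66.09688171178578), np.float64(-35.95836173448071))]
scene ptr (np.float64(-49.16971059529405), np.float64(-19.774658639117927)) (np.float64(-49.20825889759614), np.float64(-35.660040403629786)) blk (np.float64(-47.03456056211792), np.float64(-54.453846844549076)) (np.float64(-52.40494670090549), np.float64(-66.29012768291349))
```

Every estimate says about 3 mm is left.

Emit:
{"api": "carry_out", "payload": {"commands": [[[0.04,0,0,0,0,0],[0.04,0,0,0,0,0],[0,0,0,0,0,0],[0,0,0,0,0,0],[0,0,0,0,0,0],[0,0,0,0,0,0],[0,0,0,0,0,0],[0,0,0,0,0,0]]]}}

```text
clock: 14.73
position: [0.5459, 0.121, 0.0918]
ee_rot: [0.081, 0.997, 0.0, 0.002]
ft_force: [9.5, -1.2, -3.2]
grip_width: 0.171
grasp_force: 78.6
```

Run:
```python
from h import *
np.set_printoptions(precision=4,suppress=True)
ex=np.array([np.cos(.163),-np.sin(.163)])
o,p,psi=state();print(o["clock"],p,o["ft_force"],"moved",(p[:2]-[.6008,.1119])@ex)
W=camera_params("wrist");w=camera("wrist");s=camera("scene");t=camera("top")
np.savez("w6.npz",**W)
u,v=proj(W,[.5439,.0750,.03]).astype(int);u0,v0=u-30,v-40
im=np.zeros((600,800,3),np.uint8)
im[:560,:420]=cv2.resize(w[v0:v0+80,u0:u0+60],None,fx=7,fy=7,interpolation=3)
us,vs=proj(camera_params("scene"),[.5439,.0750,.03]).astype(int)
im[:280,430:750]=cv2.resize(s[vs-20:vs+15,us-20:us+20],None,fx=8,fy=8,interpolation=3)
im[290:600,430:790]=cv2.resize(s[150:250,200:316],(360,310))
cv2.imwrite("pics/c6.png",im[:,:,::-1]);print(u0,v0)
```

```text
14.7333 [0.5459 0.121  0.0918] [ 9.4537 -1.2002 -3.2377] moved -0.05566422953709022
180 192
```

View pics/c6.png

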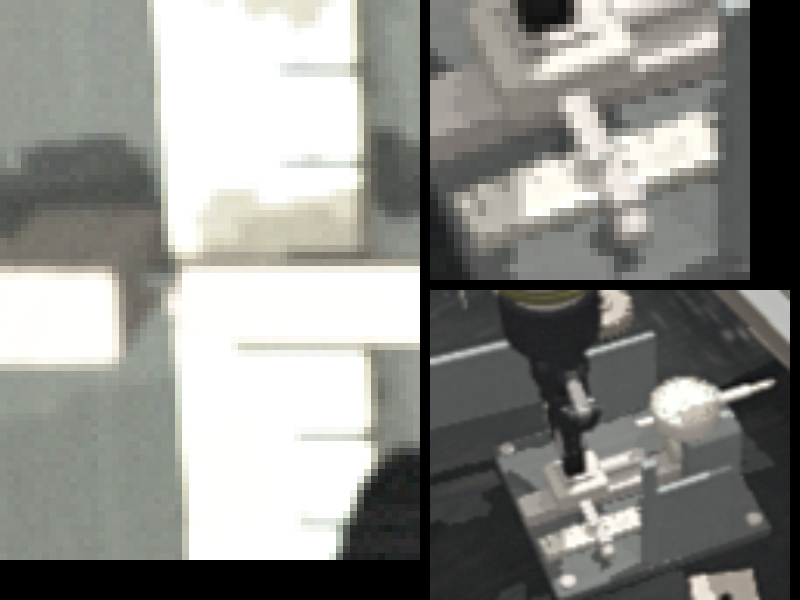

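The pointer bar, at crop y 268–345, now covers the mark line. With the height difference allowed for, they line up to about 1 mm. The door is still open and the grip holds.

```bash
python3 -c "
from workcell import *
print(hand_in())"
```

```text
the job is handed in; nothing more can be done
None
```

The job is handed in with the guard door open about 1.67 rad, past square, and the slide still gripped with its pointer on the mark to about 1 mm by my measurement; the gear, block and bearing were not touched, and no verdict was returned.

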